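# Quarter-turn a lock case round the post of the trial rail

## Task

The square lock case lies across the end of the trial rail, with the post standing in the corner beside its bolt. Keeping it flat on the counter, push it a quarter turn round that post, until the case lies flat alongside the rail with its bolt in the gap between post and rail. Leave the oblong lock case where it is.

Things in the scene. Friction and masses are not known exactly. Their poses are not given: they have to be found in the camera images.
- case: Loose square lock case, grey steel, 90 x 90 x 32 mm, 0.5 kg, lying flat, too wide to grip. A brass bolt, 26 mm wide, stands 15 mm out of the middle of its +x side. Origin: centre of underside, z up. At the start its bolt points along the rail's +x (within 7 degrees); the post is 2 to 8 mm off the +x side and 1 to 5 mm off the bolt's +y flank.
- stand: Fixed trial rail: round steel post (20 mm diameter, 45 mm tall) and, in line with it after a gap of 38 mm, a straight aluminium rail (20 mm wide, 32 mm tall), joined by a low bar behind (+y). Origin: foot of the post's axis; x along the rail from the post, y to the left, z up. The case's turn is anticlockwise from above, about the post; its bolted side then rests on post and rail at y = -10 mm.
- strike (a point): The middle of the gap between post and rail, 28 mm along the rail's x from the post's axis, 18 mm above the counter; the gap opens to the rail's -y side. The finished case's bolt points along the rail's +y into it: case centre about 55 mm from here to the rail's -y side.
- oblong: Bystander: loose oblong lock case, grey, 135 x 65 mm, 30 mm thick, a bolt 12 mm out of one short end, lying flat to one side of the rail. Origin: centre of the underside, x towards its bolt.
Mind the look-alikes: they are no part of the job. Leave any black or purple look-alike of the case alone. Leave any green look-alike of the stand alone.

How it is judged:
By the outcome, as a careful person would: the job done as asked, in the order asked, and still so for the second after the job is handed in, with the robot touching nothing.
It also fails if it takes over 38 s, if anything falls off the work surface, if the arm or the gripper's body presses on something with over 40 N, if the wrist force passes 120 N, or if a joint passes its speed limit or range.

## Robot

A 6-joint arm with a two-finger parallel gripper is mounted at the origin on the work surface. World frame = base frame: x ahead of the robot, y to its left, z up, the work surface at z = 0. Lengths are in mm, angles in rad, forces in N, time in s.
With the tool pointing down it reaches from about 275 to 750 mm from the base axis. Payload 10.2 kg.
Tool frame: the origin (TCP) lies at the very end of the fingers, on their centre line; the grasp point (between the pads) lies 19 mm behind it; z points along the fingers, y is the direction in which the jaws open and shut (so a half turn about z gives the same grasp; the last joint's range is limited). The gripper opens to 85 mm and grips with 20 to 120 N. Pads are 22 mm wide; open, the fingers measure 114 mm over their backs; the gripper's body (76 mm by 85 mm) begins 54 mm behind the grasp point. The pads swing forward as they close: fully open they stand 13 mm farther back than shut.
Start: joints at [-1.428, 0.313, 1.498, -0, 1.331, -0.223], TCP at [187.778, -490.276, 231.294] pointing down, gripper open.
Joint ranges: [-2.94, 2.94], [-0.97, 2.17], [0.19, 2.56], [-1.23, 4.37], [0.02, 3.11], [-2.88, 2.88]. Speed limits (rad/s): [2.39, 2.39, 3.01, 3.14, 3.14, 3.14].

## Interface

Orientations are given as a rotation vector (axis times angle).
In Python, from bench import * gives the robot as it stands.
- The arm moves only by the tool jog_arm, never from a script. Its argument "steps" is a list of rows, each a list of 5 numbers: the opening in per cent of the stroke, from 0 (shut) to 100 (fully open), then the shift along the tool's x, y, z in cm, then the turn about the tool's z in rad. In form: [[gripper, x, y, z, turn], ...]. A call has 1 to 5 rows; each row is the pose to reach, as a shift and turn from the pose commanded when the call began, along the tool's axes at that moment; what a row does not reach only later rows make up. A row lasts 1/8 s, in which the tool goes at most 62.5 mm and 10.7 degrees, less where a joint would pass 70% of its speed; a pose out of reach is approached as far as the arm can. A call with a gripper value outside its range is refused whole. The fingers move at their own pace and stop on an object; "force" is the grip in N (left out, the last holds). Time passes only in rows, so rows that repeat a pose let the fingers close. It gives the time, the measured TCP pose, the force and the opening at its end, in the units of the state.
- observe(): the state, without advancing time (a new reading comes with each control period).
- grab_frame(name): name is "scene" or "top" or "wrist"; returns the picture (480x640x3 uint8, red, green, blue); there is no depth.
- camera_info(name): a dict with "K" (3x3 intrinsics, pixels), "k1" (the pictures are not rectified: a ray, as slopes to the right and down, at radius r is drawn at 1 + k1 r^2 times it, then the intrinsics apply), "R" (3x3) and "t" (3): a world point X has camera coordinates R X + t. Camera axes: x right, y down, z forward; pixel columns grow to the right and rows downward; lengths in mm; the calibration is good to about 2 mm. A picture is of the moment at which its call begins: read the wrist's pose just before it. camera_info takes no time and is no camera call; for the wrist camera it gives the pose at the moment of the call.
- hand_in(): hands the job in, once; it reports no verdict.
The state is a dict: "time": time; "joint_positions": joint angles; "joint_velocities": joint speeds; "tau": joint torques, N m; "tcp_pos": TCP position; "eef_rot": TCP orientation; "ft_force": force on the tool from outside, world axes, zero at the start; "torque": the same for the moment, N m; "opening": finger opening in mm.
Only numpy, scipy, OpenCV 4.12 (cv2) and the standard library are available. Lean on these libraries where they do the work, as an engineer would, in place of code of your own. Each camera call takes 0.05 s, during which the arm holds its last target. There are 200 camera calls.

## Working session

There is one attempt and no reset: what is moved stays moved. The work goes in short steps, Python scripts to look and compute and a tool call to move; the robot and the scene stay as the last step left them, time stands still between calls to the robot, and variables do not carry over. Pictures are saved under pics/ and viewed, about 8 in all and at most 12, crops included, and the job is handed in when it is done.

Besides the shell and the picture viewer there is one more tool, called after ">>>" in YAML: its name, and indented under it one key for each argument. jog_arm: Moves the arm, as the interface text tells. Its arguments: {"type":"object","properties":{"steps":{"type":"array"},"force":{"type":"number"}},"required":["steps"]}

```bash
mkdir -p pics; cat > h.py <<'E'
from bench import *
import numpy as np, cv2
def save(n,f,crop=None,s=1):
    im=grab_frame(n)
    cv2.imwrite('pics/raw_'+f,im[:,:,::-1])
    o=im
    if crop: o=im[crop[1]:crop[3],crop[0]:crop[2]]
    if s!=1: o=cv2.resize(o,None,fx=s,fy=s,interpolation=cv2.INTER_CUBIC)
    cv2.imwrite('pics/'+f,o[:,:,::-1]); return im
def cast(ci,uv,z):
    K=np.array(ci['K']);R=np.array(ci['R']);t=np.array(ci['t']);out=[]
    for p in np.atleast_2d(uv):
        d=np.array([(p[0]-K[0,2])/K[0,0],(p[1]-K[1,2])/K[1,1]]);s=d.copy()
        for _ in range(20): s=d/(1+ci['k1']*(s@s))
        w=R.T@np.array([s[0],s[1],1]);c=-R.T@t
        out.append(c+w*(z-c[2])/w[2])
    return np.array(out)
E
python3 - <<'E'
from h import *
s=observe();print(s['time'],s['tcp_pos'],s['eef_rot'],s['opening'])
save('top','top0.png');save('scene','scene0.png')
ci=camera_info('top');print(ci)
E
```

```text
0.0 [ 187.74092256 -490.01287688  230.7255737 ] [-3.08791483e+00 -5.71112270e-01 -1.00573366e-04] 85.20744789708105
{'K': array([[514.02769   ,   0.        , 314.35896057],
       [  0.        , 514.02769   , 236.76957629],
       [  0.        ,   0.        ,   1.        ]]), 'k1': -0.08046729713968838, 'R': array([[ 0.02525025, -0.99935529,  0.02552317],
       [-0.99662304, -0.0271603 , -0.07749092],
       [ 0.07813418, -0.02348032, -0.99666631]]), 't': array([ 23.36760582, 540.27240196, 758.92274174])}
```

View pics/top0.png

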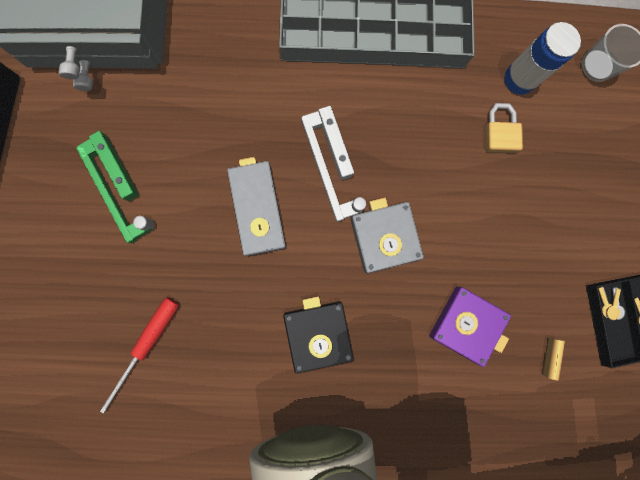

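View pics/scene0.png

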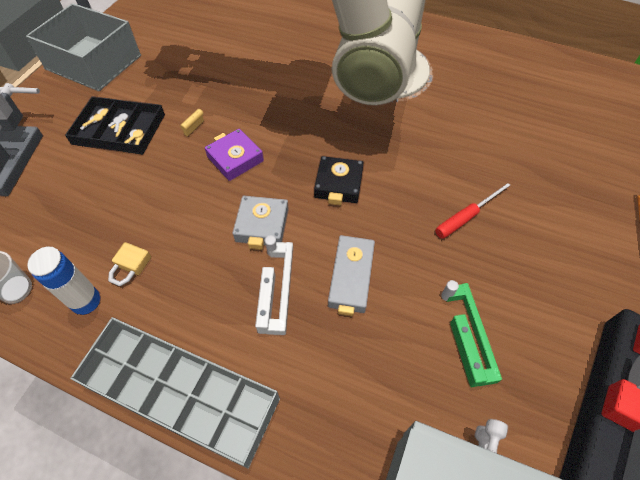

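The top view shows two grey cases. The square one at (388,237) has its bolt at (379,204), next to the white stand's post at (360,204), so it fits the description. The oblong is at (257,208). The black (318,337) and purple (471,326) cases and the green stand are look-alikes. I'll confirm in one crop and measure.

```bash
cat >> h.py <<'E'
def measure(im,ci,verbose=True):
    """case top rect (z=32) from grey mask -> centre, corners (world)"""
    hsv=cv2.cvtColor(im,cv2.COLOR_RGB2HSV)
    m=((hsv[...,1]<45)&(hsv[...,2]>100)&(hsv[...,2]<185)).astype(np.uint8)
    m=cv2.morphologyEx(m,cv2.MORPH_OPEN,np.ones((5,5)))
    cs,_=cv2.findContours(m,cv2.RETR_EXTERNAL,cv2.CHAIN_APPROX_NONE);r=[]
    for c in cs:
        if cv2.contourArea(c)<1500: continue
        q=cv2.minAreaRect(c); r.append((q,cv2.contourArea(c)))
    return r
E
python3 - <<'E'
from h import *
im=cv2.imread('pics/raw_top0.png')[:,:,::-1].copy();ci=camera_info('top')
for q,a in measure(im,ci): 
    b=cv2.boxPoints(q);w=cast(ci,b,32);print(np.round(q[0]),np.round(q[1]),a,np.round(w[:,:2],1).tolist(),np.round(w.mean(0)[:2],1))
hsv=cv2.cvtColor(im,cv2.COLOR_RGB2HSV)
for p in [(388,220),(410,250),(360,204),(345,212),(340,155),(320,150),(379,204),(362,240)]: print(p,hsv[p[1],p[0]])
cv2.imwrite('pics/crop0.png',cv2.resize(im[95:285,295:435],None,fx=3,fy=3,interpolation=cv2.INTER_CUBIC)[:,:,::-1])
E
```

```text
[388. 236.] [60. 59.] 3371.5 [[573.9, -17.3], [598.3, -104.1], [510.5, -127.2], [486.9, -40.9]] [542.4 -72.4]
[256. 208.] [88. 43.] 3632.0 [[638.7, 173.2], [652.8, 110.2], [522.1, 81.1], [508.4, 143.3]] [580.5 126.9]
[70. 14.] [ 28. 141.] 3871.0 [[907.4, 554.1], [906.5, 321.4], [859.3, 317.8], [859.1, 548.0]] [883.1 435.3]
(388, 220) [110   9 170]
(410, 250) [105   6 173]
(360, 204) [ 10   3 228]
(345, 212) [ 30   1 238]
(340, 155) [ 30   3 199]
(320, 150) [ 13  17 181]
(379, 204) [ 24 115 235]
(362, 240) [105   9 179]
```

View pics/crop0.png

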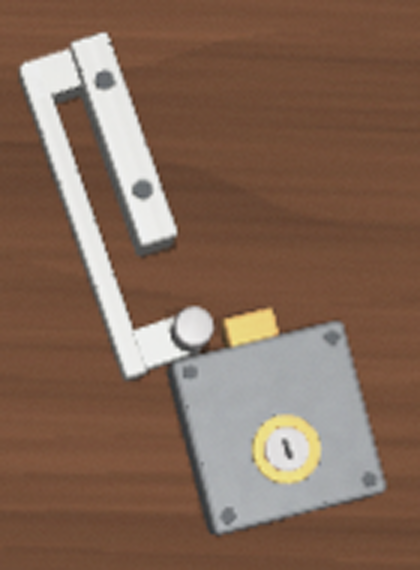

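The crop confirms it: a grey square case with a brass bolt at crop (251,327), the post top at (194,326), and the white rail's top corners at (72,43), (106,34), (176,237) and (141,243). Next I work out the stand frame and the push path.

```bash
cat > frame.py <<'E'
from h import *
from scipy.spatial.transform import Rotation as Ro
c=lambda x,y:(295+(x+.5)/3-.5,95+(y+.5)/3-.5)
ci=camera_info('top')
P=cast(ci,c(194,326),45)[0,:2]
L=cast(ci,[c(72,43),c(106,34),c(176,237),c(141,243)],32)[:,:2]
d=(L[0]+L[1]-L[2]-L[3]); ax=d/np.linalg.norm(d); ay=np.array([-ax[1],ax[0]])
A=np.array([ax,ay])      # world->stand: A@(w-P)
yaw=np.arctan2(ax[1],ax[0])
ts=lambda w:(np.atleast_2d(w)[:,:2]-P)@A.T
tw=lambda s:np.atleast_2d(s)@A+P
def case(im):
    best=None
    for q,a in measure(im,ci):
        w=cast(ci,cv2.boxPoints(q),32)[:,:2]
        e=np.linalg.norm(w-np.roll(w,1,0),axis=1)
        if abs(e-90).max()<14: 
            v=w[1]-w[0]; an=np.arctan2(v[1],v[0])
            return ts(w.mean(0))[0],np.degrees((an-yaw)%(np.pi/2)),e
def tool():
    s=observe();r=Ro.from_rotvec(s['eef_rot']).as_matrix();return s,r
E
python3 - <<'E'
from frame import *
print('P',P,'yaw',np.degrees(yaw));print(np.round(ts(L),1))
im=cv2.imread('pics/raw_top0.png')[:,:,::-1].copy();print(case(im))
s,r=tool();print(s['time'],s['tcp_pos'],np.round(r,3))
print(ts(s['tcp_pos']))
print('start world',tw([[-135,-62]]), 'end',tw([[35,-111]]))
E
```

```text
P [589.04622698 -27.25170235] yaw 19.913176475633918
[[158.9   9.9]
 [158.   -8.2]
 [ 47.   -8. ]
 [ 49.6   9.8]]
(array([-59.20826657, -26.55536119]), np.float64(85.80756917871145), array([90.10640651, 90.21684009, 90.80631614, 89.53655506]))
0.1 [ 187.73564256 -490.04941032  230.81216434] [[ 0.934  0.358 -0.   ]
 [ 0.358 -0.934  0.001]
 [ 0.    -0.001 -1.   ]]
[[-534.94310123 -298.44225928]]
start world [[ 483.23483921 -131.52514201]] end [[ 659.75970262 -119.69414045]]
```

The stand frame agrees with the drawing: the rail starts at x≈48 with its edges at about ±9. In the stand frame the case is at (-59.2,-26.6), turned -4.2°. I'll travel above the scene with the fingers shut, then come down behind the -x face near its -y end.

>>> jog_arm:
  steps:
    - [0,5.0,-3.0,0,0.09]
    - [0,10.1,-5.9,0,0.09]
    - [0,15.2,-8.9,0,0.09]
    - [0,20.2,-11.8,0,0.09]
    - [0,25.3,-14.8,0,0.09]

```text
time: 0.72
tcp_pos: [371.9, -259.9, 231.2]
eef_rot: [-3.112, -0.431, 0.0]
ft_force: [0.2, 0.1, -0.8]
opening: 0.1
```

>>> jog_arm:
  steps:
    - [0,5.78,-2.42,2,0]
    - [0,10.5,-4.4,4,0]
    - [0,14.24,-7.25,8,0]
    - [0,14.24,-7.25,12,0]
    - [0,14.24,-7.25,14,0]

```text
time: 1.35
tcp_pos: [487.7, -151.9, 88.9]
eef_rot: [-3.109, -0.434, 0.004]
ft_force: [0.0, -1.0, -0.4]
opening: -0.1
```

```bash
python3 - <<'E'
from frame import *
s,r=tool();print(s['time'],s['tcp_pos'],s['opening'],s['ft_force'],ts(s['tcp_pos']),'toolx ang rel rail',np.degrees(np.arctan2(r[1,0],r[0,0])-yaw), r[:,2])
E
```

```text
1.35 [ 487.66388655 -151.88637985   88.94823284] -0.06909743091192534 [ 0.03442389 -1.03049332 -0.39821309] [[-137.7707179   -82.65235069]] toolx ang rel rail -4.035848255496532 [-0.00307006  0.00178087 -0.9999937 ]
```

>>> jog_arm:
  steps:
    - [0,0.1,-2.9,0,0]
    - [0,0.1,-2.9,3.5,0]
    - [0,0.1,-2.9,7.0,0]
    - [0,0.1,-2.9,7.7,0]
    - [0,0.1,-2.9,7.7,0]

```text
time: 1.98
tcp_pos: [481.6, -125.0, 14.7]
eef_rot: [3.112, 0.432, 0.0]
ft_force: [-0.2, -0.5, 0.2]
opening: 0.2
```

```bash
cat > st.py <<'E'
from frame import *
import sys
s,r=tool();th=np.arctan2(r[1,0],r[0,0])-yaw
print('t',s['time'],'tcp',np.round(ts(s['tcp_pos'])[0],1),'z',round(s['tcp_pos'][2],1),'ang',round(np.degrees(th),1),'F',np.round(A@s['ft_force'][:2],1),round(s['ft_force'][2],1),'j6',round(s['joint_positions'][5],2))
if len(sys.argv)>1:
    im=save('top',sys.argv[1],(295,95,475,315),2.7); c=case(im); print('case',c)
    for q,a in measure(im,ci):
        print('  rect',np.round(ts(cast(ci,q[0],32))[0],1),np.round(q[1]),a)
E
python3 st.py top1.png
```

```text
t 1.975 tcp [-134.3  -55.3] z 14.7 ang -4.1 F [-0.3 -0.4] 0.2 j6 0.81
case (array([-59.01343401, -26.38546914]), np.float64(85.80752839313045), array([89.74548052, 89.84357922, 90.4393113 , 89.16842162]))
  rect [-314.1  -68. ] [180. 137.] 18570.5
  rect [-153.3 -135.3] [101.  75.] 2066.0
  rect [-59.1 -26.1] [60. 59.] 2366.0
  rect [ 44.  147.9] [88. 43.] 3626.0
  rect [ 103.6 -481.3] [40. 63.] 1638.0
  rect [432.5 333.2] [ 28. 141.] 3855.0
```

```bash
cat > plan.py <<'E'
from frame import *
def rows(targets,z=None):  # targets: (x,y,angdeg) stand
    s,r=tool();th=np.arctan2(r[1,0],r[0,0])-yaw
    for x,y,a in targets:
        dw=np.append(tw([x,y])[0]-s['tcp_pos'][:2],0 if z is None else z-s['tcp_pos'][2])
        d=r.T@dw/10
        print([round(v,2) for v in d],round(-(np.radians(a)-th),3))
def arc(a,yb,pen=0):
    t=np.radians(a);v=np.array([-111+pen,yb-23]);return (np.cos(t)*v[0]-np.sin(t)*v[1],np.sin(t)*v[0]+np.cos(t)*v[1],a)
yb=lambda a:-30+20*(a+4)/94
E
python3 - <<'E'
from plan import *
T=[(-120,-55,-4)]+[arc(a,yb(a)) for a in (-4,0,5,10)]
print(np.round(T,1));rows(T)
E
```

```text
[[-120.   -55.    -4. ]
 [-114.4  -45.1   -4. ]
 [-111.   -52.1    0. ]
 [-106.1  -60.6    5. ]
 [-100.6  -68.5   10. ]]
[np.float64(1.39), np.float64(-0.16), np.float64(0.0)] -0.002
[np.float64(1.88), np.float64(-1.18), np.float64(0.0)] -0.002
[np.float64(2.27), np.float64(-0.51), np.float64(0.0)] -0.072
[np.float64(2.82), np.float64(0.3), np.float64(0.0)] -0.159
[np.float64(3.42), np.float64(1.05), np.float64(0.0)] -0.246
```

>>> jog_arm:
  steps:
    - [0,1.2,-0.1,0.2,0]
    - [0,2.0,-0.3,0.2,-0.02]
    - [0,2.4,-0.2,0.2,-0.09]
    - [0,2.9,0.3,0.2,-0.16]
    - [0,2.9,0.3,0.2,-0.16]

```text
time: 2.65
tcp_pos: [509.9, -120.9, 12.7]
eef_rot: [3.065, 0.682, -0.004]
ft_force: [-8.7, -9.7, 3.4]
opening: 0.1
```

```bash
python3 st.py top2.png; python3 - <<'E'
from plan import *
T=[arc(a,yb(a)) for a in (10,15,20,25)]
print(np.round(T,1));rows(T)
E
```

```text
t 2.65 tcp [-106.3  -61.1] z 12.7 ang 5.2 F [-11.5  -6.2] 3.4 j6 0.68
case (array([-52.82501075, -26.02036681]), np.float64(3.5472930012656105), array([89.51121936, 89.26290914, 90.27891652, 88.67937842]))
  rect [-286.2  -58.2] [211. 149.] 23148.0
  rect [-53.  -25.8] [60. 58.] 2013.0
  rect [-106.7 -159.3] [96. 78.] 2043.5
  rect [ 44.1 148.1] [88. 43.] 3623.0
  rect [432.5 333.2] [ 28. 141.] 3851.0
[[-100.6  -68.5   10. ]
 [ -94.5  -76.    15. ]
 [ -87.9  -83.    20. ]
 [ -80.8  -89.4   25. ]]
[np.float64(0.5), np.float64(0.79), np.float64(-0.0)] -0.085
[np.float64(1.04), np.float64(1.59), np.float64(-0.0)] -0.172
[np.float64(1.64), np.float64(2.34), np.float64(-0.0)] -0.259
[np.float64(2.29), np.float64(3.04), np.float64(-0.0)] -0.346
```

View pics/top2.png

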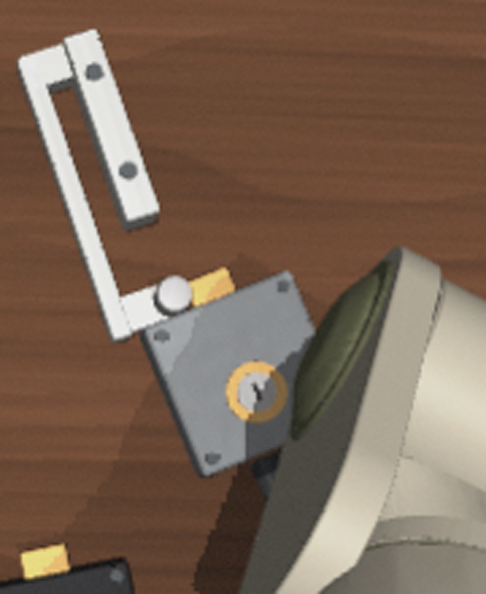

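The case has turned +7.7° and the post sits snugly in its corner. I'll carry on along the arc.

>>> jog_arm:
  steps:
    - [0,0.5,0.8,0,-0.09]
    - [0,1.05,1.55,0,-0.17]
    - [0,1.65,2.3,0,-0.26]
    - [0,2.3,3.0,0,-0.35]
    - [0,2.3,3.0,0,-0.35]

```text
time: 3.32
tcp_pos: [544.3, -141.4, 12.9]
eef_rot: [2.895, 1.203, -0.003]
ft_force: [-7.5, -24.1, -0.9]
opening: 0.2
```

```bash
python3 st.py top3.png; python3 - <<'E'
from plan import *
T=[arc(a,yb(a)) for a in (30,35,40,45)]
print(np.round(T,1));rows(T)
E
```

```text
t 3.325 tcp [-81.  -92.1] z 12.9 ang 25.2 F [-15.3 -20.1] -0.9 j6 0.33
case (array([-37.66467116, -40.21982893]), np.float64(22.62475411443301), array([83.03627537, 89.41988898, 83.91856382, 89.13151476]))
  rect [-265.5  331.5] [ 66. 171.] 6089.0
  rect [-279.8 -121.9] [156. 231.] 25282.0
  rect [-37.8 -40. ] [55. 58.] 1980.5
  rect [ 44.1 148.1] [88. 43.] 3624.0
  rect [ -71.2 -186.7] [99. 71.] 1834.5
  rect [432.5 333.2] [ 28. 141.] 3854.0
[[ -73.2  -95.1   30. ]
 [ -65.3 -100.3   35. ]
 [ -57.  -104.8   40. ]
 [ -48.4 -108.6   45. ]]
[np.float64(0.58), np.float64(0.62), np.float64(0.0)] -0.084
[np.float64(1.08), np.float64(1.43), np.float64(0.0)] -0.172
[np.float64(1.64), np.float64(2.19), np.float64(0.0)] -0.259
[np.float64(2.26), np.float64(2.9), np.float64(0.01)] -0.346
```

```bash
python3 - <<'E'
from plan import *
T=[arc(a,-30) for a in (30,35,40,45)]
print(np.round(T,1));rows(T)
E
```

```text
[[ -69.6 -101.4   30. ]
 [ -60.5 -107.1   35. ]
 [ -51.  -111.9   40. ]
 [ -41.  -116.    45. ]]
[np.float64(0.64), np.float64(1.34), np.float64(0.0)] -0.084
[np.float64(1.22), np.float64(2.25), np.float64(0.01)] -0.172
[np.float64(1.88), np.float64(3.09), np.float64(0.01)] -0.259
[np.float64(2.61), np.float64(3.88), np.float64(0.01)] -0.346
```

>>> jog_arm:
  steps:
    - [0,0.6,1.1,0,-0.08]
    - [0,1.2,2.1,0,-0.17]
    - [0,1.9,3.0,0,-0.26]
    - [0,2.6,3.75,0,-0.35]
    - [0,2.6,3.75,0,-0.35]

```text
time: 4.0
tcp_pos: [590.9, -149.7, 13.6]
eef_rot: [2.639, 1.687, 0.001]
ft_force: [1.7, -22.2, -1.1]
opening: -0.3
```

```bash
python3 st.py top4.png; python3 - <<'E'
from plan import *
T=[arc(a,-30) for a in (50,55,60,65)]
print(np.round(T,1));rows(T)
E
```

```text
t 4.0 tcp [ -40.  -115.8] z 13.6 ang 45.2 F [ -5.9 -21.5] -1.1 j6 -0.0
case None
  rect [-391.9  -44.8] [ 71. 151.] 7866.0
  rect [-276.  259.] [232.  94.] 15944.5
  rect [-10.8 -40.6] [39. 60.] 1701.5
  rect [ 44.2 148.1] [88. 43.] 3619.0
  rect [-175.6 -177.6] [154. 301.] 26127.0
  rect [432.5 333.2] [ 28. 141.] 3835.0
[[ -30.7 -119.1   50. ]
 [ -20.3 -121.3   55. ]
 [  -9.6 -122.6   60. ]
 [   1.1 -123.    65. ]]
[np.float64(0.42), np.float64(0.9), np.float64(0.01)] -0.084
[np.float64(1.0), np.float64(1.81), np.float64(0.01)] -0.171
[np.float64(1.66), np.float64(2.65), np.float64(0.01)] -0.258
[np.float64(2.39), np.float64(3.44), np.float64(0.02)] -0.346
```

View pics/top4.png

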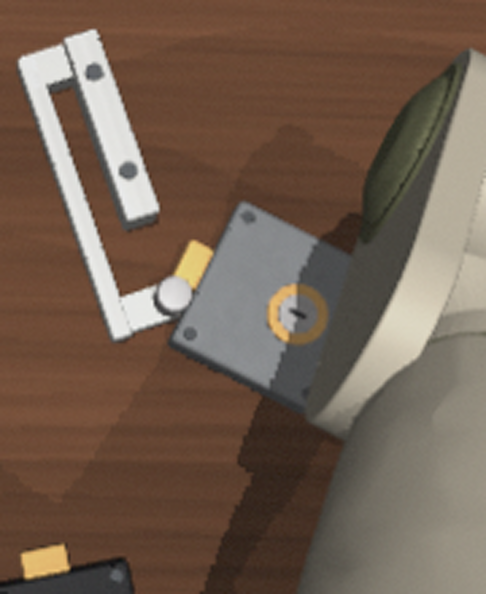

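The case is at about 43° with the post still in the corner beside the bolt (crop post (173,296), bolt (195,262)). Continuing.

>>> jog_arm:
  steps:
    - [0,0.45,0.9,0,-0.085]
    - [0,1.05,1.8,0,-0.17]
    - [0,1.7,2.6,0,-0.26]
    - [0,2.4,3.4,0,-0.35]
    - [0,2.4,3.4,0,-0.35]

```text
time: 4.68
tcp_pos: [633.0, -141.9, 14.1]
eef_rot: [2.304, 2.119, 0.002]
ft_force: [9.0, -18.6, -1.2]
opening: 0.0
```

```bash
python3 st.py top5.png; python3 - <<'E'
from plan import *
T=[arc(a,b) for a,b in ((70,-29),(75,-28),(80,-27),(84,-26))]
print(np.round(T,1));rows(T)
E
```

```text
t 4.675 tcp [   2.3 -122.7] z 14.1 ang 65.3 F [  2.1 -20.5] -1.2 j6 -0.31
case None
  rect [-341.5    0.6] [114. 193.] 16474.0
  rect [-225.1  260.3] [221.  97.] 18852.5
  rect [ 44.2 148.2] [88. 43.] 3593.5
  rect [ -97.1 -146. ] [142. 313.] 27290.5
  rect [432.5 333.2] [ 28. 141.] 3813.0
[[  10.9 -122.1   70. ]
 [  20.5 -120.4   75. ]
 [  30.  -118.    80. ]
 [  37.1 -115.5   84. ]]
[np.float64(0.43), np.float64(0.77), np.float64(0.0)] -0.083
[np.float64(0.98), np.float64(1.57), np.float64(0.01)] -0.17
[np.float64(1.6), np.float64(2.33), np.float64(0.01)] -0.258
[np.float64(2.12), np.float64(2.88), np.float64(0.01)] -0.327
```

View pics/top5.png

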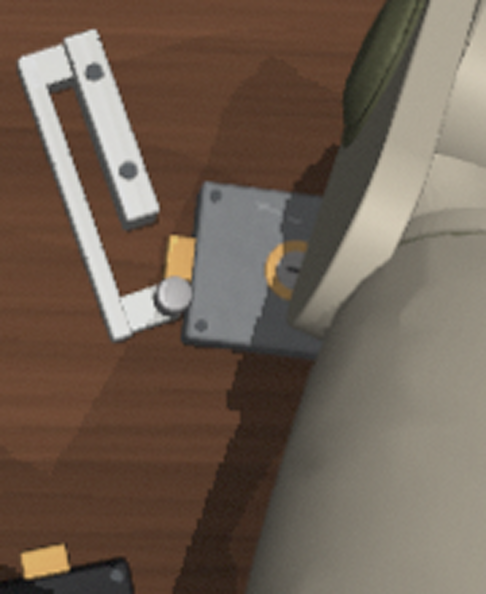

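The case is at about 64° and the bolt is swinging into the gap. Continuing.

>>> jog_arm:
  steps:
    - [0,0.45,0.75,0,-0.085]
    - [0,1.0,1.55,0,-0.17]
    - [0,1.6,2.3,0,-0.26]
    - [0,2.1,2.85,0,-0.33]
    - [0,2.1,2.85,0,-0.33]

```text
time: 5.35
tcp_pos: [665.1, -124.0, 15.3]
eef_rot: [1.922, 2.463, 0.003]
ft_force: [17.5, -19.5, -2.8]
opening: 0.2
```

```bash
python3 st.py top6.png; python3 - <<'E'
from plan import *
T=[arc(a,b) for a,b in ((86,-24),(88,-23),(90,-22))]
print(np.round(T,1));rows(T)
E
```

```text
t 5.35 tcp [  38.5 -116.9] z 15.3 ang 84.1 F [  9.8 -24.3] -2.8 j6 -0.6
case None
  rect [-243.8  413. ] [ 60. 147.] 4769.0
  rect [-320.1    1.3] [141. 251.] 22843.5
  rect [-184.6  287.4] [210. 100.] 19222.0
  rect [ 44.1 148. ] [88. 42.] 3526.0
  rect [ -39.7 -151.5] [140. 319.] 29538.5
  rect [432.5 333.2] [ 28. 141.] 3803.5
[[  39.1 -114.    86. ]
 [  42.1 -112.5   88. ]
 [  45.  -111.    90. ]]
[np.float64(0.3), np.float64(0.04), np.float64(-0.0)] -0.033
[np.float64(0.48), np.float64(0.32), np.float64(-0.0)] -0.068
[np.float64(0.66), np.float64(0.59), np.float64(-0.0)] -0.103
```

View pics/top6.png

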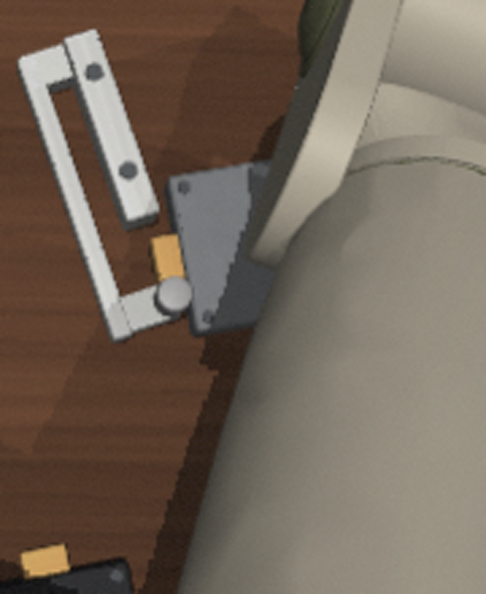

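>>> jog_arm:
  steps:
    - [0,0.3,0.2,0,-0.035]
    - [0,0.5,0.35,0,-0.07]
    - [0,0.7,0.5,0,-0.1]
    - [0,0.75,0.5,0,-0.1]
    - [0,0.75,0.5,0,-0.1]

```text
time: 6.02
tcp_pos: [671.1, -119.1, 17.5]
eef_rot: [1.793, 2.544, 0.003]
ft_force: [29.8, -31.7, -2.7]
opening: 0.0
```

```bash
python3 st.py top7.png; python3 - <<'E'
from plan import *
rows([(43,-109,90),(43,-125,90)])
E
```

```text
t 6.025 tcp [  45.8 -114.3] z 17.5 ang 89.7 F [ 17.2 -39.9] -2.7 j6 -0.68
case None
  rect [-238.5  415.2] [ 66. 156.] 5080.5
  rect [-315.9   11. ] [142. 255.] 23292.0
  rect [-181.9  302.6] [210. 105.] 19415.0
  rect [ 44.1 148.1] [88. 42.] 3526.5
  rect [  24.7 -291.1] [ 19. 100.] 1530.0
  rect [ -34.7 -143.9] [141. 317.] 30135.5
  rect [432.5 333.2] [ 28. 141.] 3801.5
[np.float64(0.53), np.float64(-0.28), np.float64(-0.02)] -0.005
[np.float64(-1.07), np.float64(-0.28), np.float64(0.02)] -0.005
```

The force has risen to 43 N, so the case is probably seated. I'll back off to look.

>>> jog_arm:
  steps:
    - [0,-1.0,0,0,0]
    - [0,-4.0,0,0,0]
    - [0,-7.0,0,-5.0,0]
    - [0,-7.0,4.0,-10.0,0]
    - [0,-7.0,8.0,-15.0,0]

```text
time: 6.7
tcp_pos: [759.2, -150.9, 160.0]
eef_rot: [1.806, 2.569, 0.001]
ft_force: [0.9, -0.4, 0.5]
opening: -0.0
```

>>> jog_arm:
  steps:
    - [0,-6.0,0,0,0]
    - [0,-12.0,0,0,0]
    - [0,-18.0,0,0,0]
    - [0,-18.0,0,0,0]

```text
time: 7.2
tcp_pos: [766.5, -302.4, 142.7]
eef_rot: [1.789, 2.539, 0.014]
ft_force: [-0.6, 0.1, 0.2]
opening: -0.1
```

```bash
python3 st.py top8.png
```

```text
t 7.2 tcp [  73.2 -319.1] z 142.7 ang 89.7 F [-0.5  0.3] 0.2 j6 -0.86
case None
  rect [-276.6  230.9] [ 96. 168.] 12014.5
  rect [-172.7   85.1] [137.  70.] 7960.0
  rect [-287.7 -147.7] [186. 168.] 22061.5
  rect [ 44.2 148. ] [88. 42.] 3541.0
  rect [-49.8 -59.3] [144. 120.] 9912.0
  rect [ -36.6 -416. ] [123. 284.] 20386.0
  rect [432.5 333.2] [ 28. 141.] 3801.5
```

View pics/top8.png

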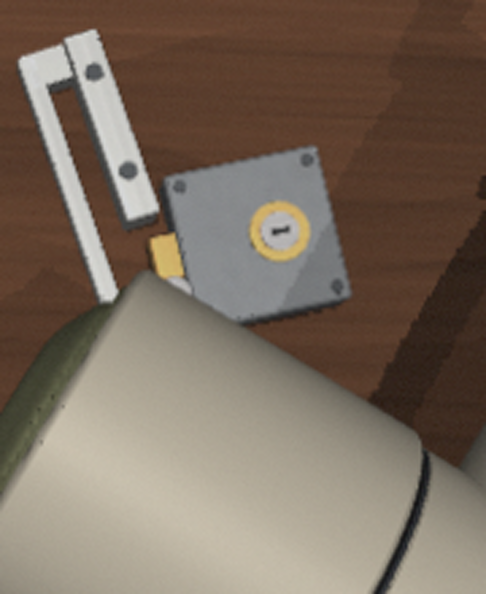

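The bolt sits in the gap at crop (166,258), with case corners at (165,183), (317,148) and (350,297). I'll check the geometry.

```bash
cat > geo.py <<'E'
from frame import *
def edges(f,x0=-22,x1=78):
    """case pose from edge lines: grey mask at z=32 warped points in stand frame"""
    im=cv2.imread(f)[:,:,::-1].copy()
    hsv=cv2.cvtColor(im,cv2.COLOR_RGB2HSV)
    m=((hsv[...,1]<45)&(hsv[...,2]>85)&(hsv[...,2]<190)).astype(np.uint8)
    v,u=np.nonzero(m); s=ts(cast(ci,np.c_[u,v],32)[:,:2])
    k=(abs(s[:,0]-28)<70)&(s[:,1]<-4)&(s[:,1]>-120); return s[k]
E
python3 - <<'E'
from frame import *
k=lambda x,y:(295+(x+.5)/2.7-.5,95+(y+.5)/2.7-.5)
c=ts(cast(ci,[k(165,184),k(317,148),k(350,296)],32)[:,:2]);print(np.round(c,1))
a=c[1]-c[0];b=c[2]-c[1];print(np.linalg.norm(a),np.linalg.norm(b),np.degrees(np.arctan2(*a[::-1])),np.degrees(np.arctan2(*b[::-1])),'centre',(c[0]+c[2])/2)
E
```

```text
[[  61.7  -17. ]
 [  54.7 -106.1]
 [ -31.   -95.6]]
89.32334211647847 86.27958936390304 -94.50599602280263 173.0223941244544 centre [ 15.34968498 -56.30247849]
```

The case is snug on the post but stands at about 85°, so its far end is still about 7 mm off the rail. The last push had drifted so that its force line passed through the post and jammed. I'll push again, straight along +y and farther along the rail.

>>> jog_arm:
  steps:
    - [0,6.0,-1.0,0,0]
    - [0,12.0,-2.0,0,0]
    - [0,16.0,-2.0,3,0]
    - [0,16.0,-2.0,8,0]
    - [0,16.0,-2.0,12.6,0]

```text
time: 7.88
tcp_pos: [699.1, -154.4, 13.2]
eef_rot: [1.78, 2.543, 0.015]
ft_force: [0.4, -0.5, -0.1]
opening: -0.3
```

>>> jog_arm:
  steps:
    - [0,0,0,0,0]
    - [0,0,0,0,0]

```text
time: 8.12
tcp_pos: [700.4, -158.2, 16.1]
eef_rot: [1.783, 2.537, 0.016]
ft_force: [-0.3, -0.1, 1.1]
opening: 0.3
```

```bash
python3 st.py; python3 - <<'E'
from plan import *
rows([(52,-125,90),(54,-108,90)],14)
E
```

```text
t 8.125 tcp [  60.1 -161.1] z 16.1 ang 89.9 F [-0.3 -0. ] 1.1 j6 -0.73
[np.float64(3.61), np.float64(-0.82), np.float64(0.09)] -0.002
[np.float64(5.31), np.float64(-0.62), np.float64(0.05)] -0.002
```

>>> jog_arm:
  steps:
    - [0,2.5,-1.6,0.1,0]
    - [0,3.7,-1.6,0.1,0]
    - [0,4.3,-1.5,0.1,0]
    - [0,4.7,-1.3,0.1,0]
    - [0,4.9,-1.2,0.1,0]

```text
time: 8.75
tcp_pos: [673.5, -118.5, 12.3]
eef_rot: [1.782, 2.533, 0.015]
ft_force: [8.3, -10.7, -0.3]
opening: -0.0
```

```bash
python3 st.py; python3 - <<'E'
from plan import *
rows([(48,-112,90),(50,-108,90)],14)
E
```

```text
t 8.75 tcp [  48.4 -114.6] z 12.3 ang 89.8 F [  4.2 -12.9] -0.3 j6 -0.69
[np.float64(0.26), np.float64(-0.03), np.float64(-0.18)] -0.004
[np.float64(0.66), np.float64(0.17), np.float64(-0.19)] -0.004
```

>>> jog_arm:
  steps:
    - [0,0.2,0.15,0,0]
    - [0,0.4,0.3,0,0]
    - [0,0.6,0.45,0,0]
    - [0,0.6,0.45,0,0]

```text
time: 9.25
tcp_pos: [677.9, -113.5, 13.4]
eef_rot: [1.779, 2.526, 0.016]
ft_force: [15.8, -15.0, -0.5]
opening: -0.0
```

```bash
python3 st.py
```

```text
t 9.25 tcp [  54.2 -111.4] z 13.4 ang 89.7 F [  9.8 -19.5] -0.5 j6 -0.68
```

>>> jog_arm:
  steps:
    - [0,0.2,0.15,0,0]
    - [0,0.4,0.3,0,0]
    - [0,0.6,0.4,0,0]
    - [0,0.6,0.4,0,0]

```text
time: 9.75
tcp_pos: [679.4, -111.9, 13.8]
eef_rot: [1.778, 2.521, 0.007]
ft_force: [12.6, -38.7, -3.4]
opening: -0.1
```

```bash
python3 st.py
```

```text
t 9.75 tcp [  56.1 -110.4] z 13.8 ang 89.7 F [ -1.3 -40.6] -3.4 j6 -0.66
```

The force is now straight along -y and the motion has stopped at y≈-110.4, as expected for a seated case. Backing off to look.

>>> jog_arm:
  steps:
    - [0,-1.0,0,0,0]
    - [0,-5.0,0,0,0]
    - [0,-8.0,0,-5.0,0]
    - [0,-13.0,-4.0,-8.0,0]
    - [0,-18.0,-9.0,-8.0,0]

```text
time: 10.38
tcp_pos: [655.8, -288.4, 94.6]
eef_rot: [1.782, 2.537, 0.014]
ft_force: [0.8, 0.7, -0.1]
opening: 0.0
```

>>> jog_arm:
  steps:
    - [0,-3.0,-5.0,0,0]
    - [0,-6.0,-10.0,0,0]
    - [0,-9.0,-15.0,0,0]
    - [0,-11.0,-20.0,0,0]
    - [0,-11.0,-20.0,0,0]

```text
time: 11.0
tcp_pos: [501.5, -460.8, 88.9]
eef_rot: [1.792, 2.536, 0.013]
ft_force: [0.2, 1.2, 0.1]
opening: 0.4
```

```bash
python3 st.py top9.png
```

```text
t 11.0 tcp [-230.  -377.8] z 88.9 ang 89.6 F [0.6 1.1] 0.1 j6 -1.27
case (array([ 23.37758985, -55.13557873]), np.float64(0.642802865647353), array([89.0394457 , 90.5134434 , 89.8497193 , 89.70607156]))
  rect [-370.2  114.1] [ 26. 117.] 1761.0
  rect [ 23.2 -54.9] [59. 59.] 2754.5
  rect [432.5 333.2] [ 28. 141.] 3907.0
```

View pics/top9.png

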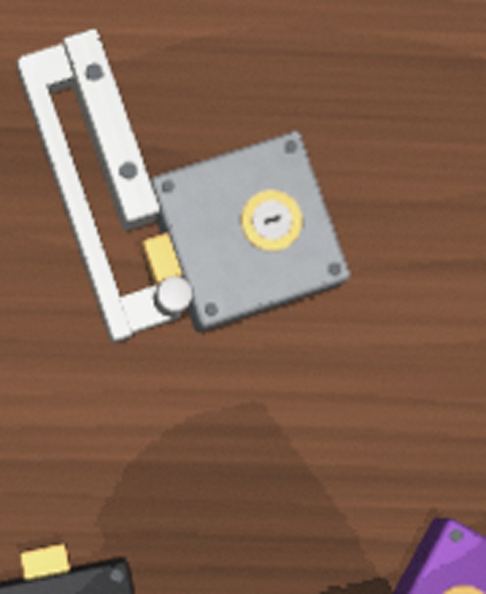

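In the stand frame the case is at (23.4,-55.1) and 90.6°, flat against post and rail, with the bolt at crop (161,258) inside the gap. I'll check the oblong and hand in.

```bash
python3 - <<'E'
from frame import *
im=cv2.imread('pics/raw_top9.png')[:,:,::-1].copy()
g=lambda f:cv2.cvtColor(cv2.imread('pics/raw_'+f)[150:262,222:292],cv2.COLOR_BGR2HSV)
for f in('top0.png','top9.png'):
    m=(g(f)[...,1]<60).astype(np.uint8);M=cv2.moments(m,True);print(f,M['m00'],M['m10']/M['m00'],M['m01']/M['m00'])
s=observe();print(s['time'],s['ft_force'])
print(hand_in())
E
```

```text
top0.png 3603.0 33.73272273105745 56.98473494310297
top9.png 3605.0 33.69625520110957 56.97281553398058
11.05 [ 1.35674832 -0.3099438  -1.18592981]
the job is handed in; nothing more can be done
None
```

I pushed the square case a quarter turn anticlockwise round the post with shut fingers and handed the job in at 11 s of the 38 s.

- **Jam on the way:** the first push stopped at about 85° because its force line ran through the post. I backed off and pushed again straight towards the rail, farther along, until the case seated.
- **Final position:** in the stand frame the case is at about (23, -55) mm and turned 90.6°. Its bolted side lies flat on post and rail and the bolt is in the gap.
- **Off the middle:** the bolt rests against the post, so the case sits about 5 mm nearer the post than the middle of the gap. I left it there.
- **Oblong:** it has not moved, to within 0.04 px in the top view.
- **Forces:** the arm was well clear of everything at hand-in. The highest push I read was about 43 N at the wrist, through the fingers. I only sampled at the end of each move, so a higher peak in between is possible.

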